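Clamp a kettle lid in the cam fixture

ROBOT

A 6-joint arm with a two-finger parallel gripper is mounted at the origin on the work surface. World frame = base frame: x ahead of the robot, y to its left, z up, the work surface at z = 0. Lengths are in mm, angles in rad, forces in N, time in s.
With the tool pointing down it reaches from about 250 to 775 mm from the base axis. Payload 8.9 kg.
Tool frame: the origin (TCP) lies between the finger pads; the fingertips stand manip.tip_extent ahead of it and the grasp point (between the pads) lies 8 mm behind it (manip.tip_extent is the distance from the TCP to the fingertips, in mm); z points along the fingers, y is the line along which they close (so a half turn about z gives the same grasp; the last joint's range is limited). The gripper opens to 85 mm and grips with 20 to 120 N. Pads are 22 mm wide; open, the fingers measure 114 mm over their backs; the gripper's body (76 mm by 85 mm) begins 54 mm behind the grasp point. The pads swing forward as they close: fully open they stand 13 mm farther back than shut.
Start: joints at [-1.392, 0.291, -0.153, 1.127, 0, 1.431], TCP at [164.052, -498.709, 242.305] pointing down, gripper open.
Joint ranges: [-2.52, 2.52], [-0.91, 1.74], [-1.3, 1.37], [-1.96, 2.02], [-1.52, 1.47], [-3.14, 3.14]. Speed limits (rad/s): [2.22, 2.22, 2.79, 3.14, 3.14, 3.14].

INTERFACE

Orientations are given as a unit quaternion [x, y, z, w].
In Python, from rig import manip, read_camera gives the robot as it stands. The module is installed in compiled form; this text tells all that it offers. Calls block until the motion is done:
- manip.movep(position, orientation): joint-space move of the TCP to a pose.
- manip.move_straight(position, attitude=None, feed=150, f_stop=None): straight line of the TCP; attitude=None keeps the orientation; feed is the mean speed in mm/s. With f_stop (N) it stops when the force on the tool has changed by that much, and returns True; else False.
- manip.set_joints(angles): joint-space move.
- manip.open_jaws() and manip.clamp(): open the fingers fully, or close them until they stop; the grip force is fixed at half the most.
- manip.sleep(seconds).
- manip.inverse_kinematics(position, orientation): joint angles nearest the present ones, or None.
- read_camera(name): name is "side" or "top"; returns a dict with "color" (480x640x3 uint8, red, green, blue), "K" (3x3 intrinsics, pixels), "R" (3x3) and "t" (3): a world point X has camera coordinates R X + t. Camera axes: x right, y down, z forward; pixel columns grow to the right and rows downward; lengths in mm; the calibration is good to about 2 mm. A picture is of the moment at which its call begins. There is no depth.
A pose or a line that the arm cannot do raises manip.Unreachable and nothing moves.
- manip.sign_off(): hands the job in; it is judged then, once.
Readings, each from a call of its own:
- manip.read_t(): time.
- manip.read_joints(): joint angles.
- manip.read_joint_vel(): joint speeds.
- manip.read_tau(): joint torques, N m.
- manip.read_eef_pos(): TCP position.
- manip.read_ee_rot(): TCP orientation.
- manip.read_ft_force(): force on the tool from outside, world axes, zero at the start.
- manip.read_moment(): the same for the moment, N m.
- manip.read_gripper_width(): finger opening in mm.
- manip.read_grasp_force(): force on a finger pad.
Only numpy, scipy, OpenCV 4.12 (cv2) and the standard library are available. Lean on these libraries where they do the work, as an engineer would, in place of code of your own. Each camera call takes 0.05 s, during which the arm holds its last target. There are 200 camera calls.

TASK

Set the black iron kettle lid with the brass knob gently down in the nest of the green cam clamp, against its two locating pins. Then crank the red handle clockwise (seen from above) and stop when you feel the follower's roller settle on the flat of the brass cam, so that the lid stays clamped by itself after you let go. Do not run past the flat, never let the loaded crank fly back, and leave the other things on the bench where they are.

Things in the scene. Friction and masses are not known exactly. Their poses are not given: they have to be found in the camera images.
- lid: Black cast-iron kettle lid with a brass knob, about 0.3 kg: round flange 90 mm across and 7 mm thick, domed to 13 mm; the round knob is 15 mm thick up to 20 mm and 22 to 25 mm thick from 24 to 43 mm above the underside, top at 45 mm. Origin: centre of the flat underside; z up.
- fixture: Green cam clamp bolted to the bench: plate 130 x 300 x 16 mm. Origin on the bench under the plate's middle. Its nest lies 85 mm along its -y, the camshaft 85 mm along its +y; the follower slides between them. Two crank stop posts reach 76 mm above the bench.
- nest (a point): Where the centre of the lid's underside lies when the lid is home: on three brass buttons, 22 mm above the bench. Two steel pins (14 mm thick, tops 38 mm above the bench) bear on the rim on the side away from the camshaft; the open jaw leaves 9 mm free on the camshaft side.
- crank_axis (a point): A point on the camshaft's vertical axis, 120 mm above the bench. Felt at the grip: under 2 N at first; once the jaw meets the lid 3 to 12 N of resistance for about 0.5 rad; none at the crest; then the grip pulls ahead with 3 to 12 N, easing off to the flat's middle 0.28 rad past the crest, where it rests when let go. 0.28 rad further the roller drops off the cam.
- handle (a point): A point on the axis of the red crank grip, 120 mm above the bench and 80 mm from the camshaft's axis. The upright grip is round, 26 mm thick, spans 79 to 146 mm above the bench and spins freely on its stem; the arm below it ends at 77 mm.
- crank (a joint): Turn of the crank in rad, growing clockwise seen from above; 0: the arm points along the fixture's -x. It stops at -0.6 and 3.6. The arm is clamped on the camshaft at any angle, so this reading does not tell where the cam stands: the middle of the flat comes somewhere from 1.4 to 3.0. Released under load before the crest, the crank flies back.
- jaw: Black sprung pad, 44 x 12 x 16 mm, at the follower's end; it presses the lid against the pins with about 35 to 40 N when the roller is on the flat. Origin: at bench level 80 mm from the pad's face, on the camshaft side.
- lacquered_lid: Red-brown lid of the same shape with a black knob, 90 mm across; not to be used. Origin: centre of its underside.
- kettle: Brown iron kettle, 124 mm across, with a bail handle. Origin: centre of its underside.
- oil_jar: Amber jar with a white cap, 60 mm across, 85 mm tall. Origin: centre of its underside.
- brush: Flat brush lying on the bench, 190 mm long.
- dish: Small blue bowl, 90 mm across, 35 mm tall. Origin: centre of its underside.
- knob_blank: Loose brass knob, 25 mm across, 29 mm tall. Origin: centre of its underside.
Things that resemble listed ones, but are neither listed nor needed, are in the scene too. What is meant by the lid is not purple or turquoise, and is the larger of those in its own colour.

How it is judged:
By the outcome, as a careful person would: the job done as asked, in the order asked, and still so for the second after the job is handed in, with the robot touching nothing.
It also fails if it takes over 72 s, if anything falls off the work surface, if the arm or the gripper's body presses on something with over 40 N, if the wrist force passes 120 N, or if a joint passes its speed limit or range.

## Working session

There is one attempt and no reset: what is moved stays moved. The work goes in short steps, each a Python script; the robot and the scene stay as the last script left them, time stands still between calls to the robot, and variables do not carry over. Pictures are saved under pics/ and viewed, at most 10 in all, crops included, and the job is handed in when it is done.

```bash
mkdir -p pics
python3 - <<'E'
from rig import manip, read_camera
import cv2, numpy as np
for n in("top","side"):
    c=read_camera(n); cv2.imwrite(f"pics/{n}0.png",c["color"][:,:,::-1]); print(n,c["K"].tolist(),c["R"].round(4).tolist(),c["t"].round(1).tolist())
print(manip.tip_extent,manip.read_t(),manip.read_ee_rot(),manip.read_gripper_width())
E
```

```text
top [[559.4049907062005, 0.0, 325.921272460636], [0.0, 559.4049907062005, 238.66714839691468], [0.0, 0.0, 1.0]] [[-0.0161, -0.9995, -0.0266], [-0.9831, 0.0206, -0.1817], [0.1821, 0.0232, -0.983]] [40.8, 602.3, 1288.5]
side [[483.96430516463903, 0.0, 320.37544234570737], [0.0, 483.96430516463903, 238.71540586368107], [0.0, 0.0, 1.0]] [[-0.9406, -0.339, 0.0159], [-0.2241, 0.5851, -0.7794], [0.2549, -0.7367, -0.6264]] [542.5, 195.8, 1000.9]
11.0 0.1 [ 9.87399241e-01  1.58247899e-01 -1.21563914e-05 -5.83533097e-04] 85.77217322689899
```

View pics/top0.png

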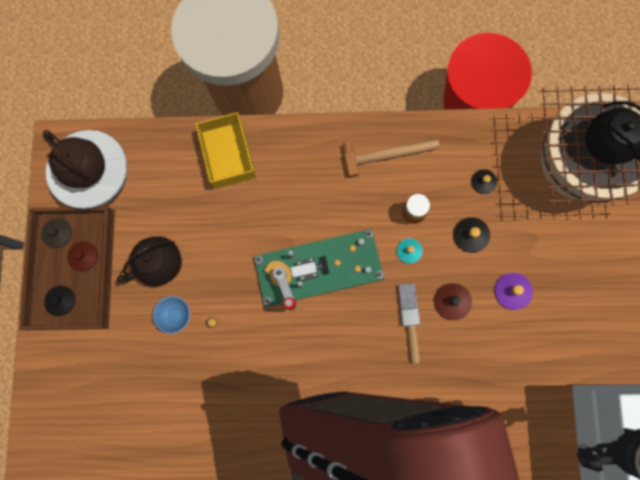

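View pics/side0.png

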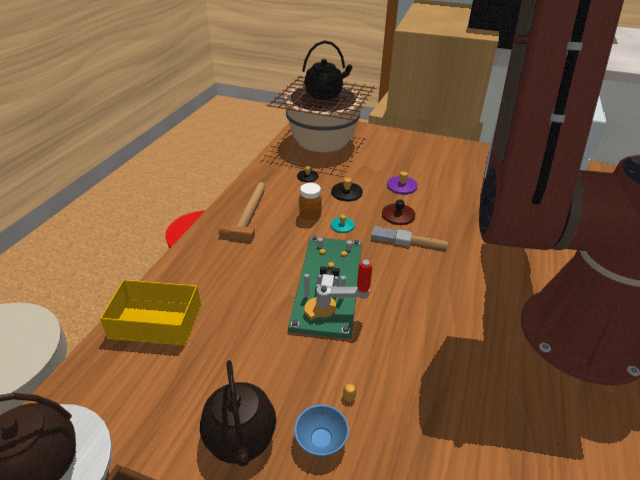

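Candidates: the black lid at top (472,235), the small black lid at (484,181), plus turquoise (410,250), purple (514,291) and lacquered with black knob (453,301). The large black one with the brass knob at (472,235) fits. I'll confirm it in an enlarged crop and measure.

```bash
cat > h.py <<'E'
from rig import manip, read_camera
import cv2, numpy as np
def ray(c,u,v,z):
    d=c["R"].T@np.linalg.inv(c["K"])@np.array([u,v,1.]); o=-c["R"].T@c["t"]
    return o+d*(z-o[2])/d[2]
def proj(c,X):
    p=c["K"]@(c["R"]@np.asarray(X,float)+c["t"]); return p[:2]/p[2]
E
python3 - <<'E'
from h import *
c=read_camera("top"); im=c["color"]; s=read_camera("side")["color"]
a=cv2.resize(im[160:320,240:540],(800,427),interpolation=3)
cv2.imwrite("pics/crop1.png",a[:,:,::-1])
b=cv2.resize(s[165:345,270:430],(711,800)[:0] or (533,600),interpolation=3); cv2.imwrite("pics/crop2.png",b[:,:,::-1])
hsv=cv2.cvtColor(im,cv2.COLOR_RGB2HSV)
g=cv2.inRange(hsv,(65,80,30),(88,255,200)); g[:, :245]=0; g[:,392:]=0;g[:220]=0;g[315:]=0
pts=np.argwhere(g)[:,::-1]
w=np.array([ray(c,u,v,16)[:2] for u,v in pts],np.float32)
print("plate",cv2.minAreaRect(w),cv2.boxPoints(cv2.minAreaRect(w)).tolist())
d=(im.max(2)<70).astype(np.uint8); m=np.zeros_like(d); m[210:258,447:497]=d[210:258,447:497]
p=np.argwhere(m)[:,::-1]; h=cv2.convexHull(p.astype(np.int32))
hw=np.array([ray(c,u,v,6)[:2] for u,v in h[:,0]],np.float32); print("lid",cv2.minEnclosingCircle(hw),cv2.fitEllipse(hw))
k=cv2.inRange(hsv,(10,120,120),(30,255,255)); k2=np.zeros_like(k);k2[222:245,460:485]=k[222:245,460:485]
q=np.argwhere(k2)[:,::-1]; print("knobpx",len(q),q.mean(0)); print(ray(c,*q.mean(0),36))
E
```

```text
plate ((539.1146240234375, 50.934730529785156), (124.79330444335938, 294.35626220703125), 12.088438034057617) [[447.27935791015625, 181.78208923339844], [508.9237976074219, -106.04698944091797], [630.9498901367188, -79.91262817382812], [569.305419921875, 207.91644287109375]]
lid ((615.5283203125, -328.4654541015625), 43.28017807006836) ((615.8317260742188, -328.3488464355469), (83.00992584228516, 86.41730499267578), 28.835615158081055)
knobpx 84 [475.10714286 231.66666667]
[ 616.32812182 -332.2794731    36.        ]
```

View pics/crop1.png

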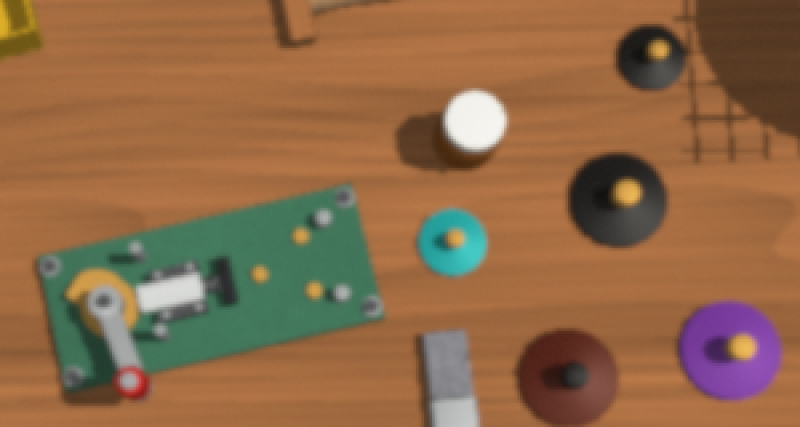

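View pics/crop2.png

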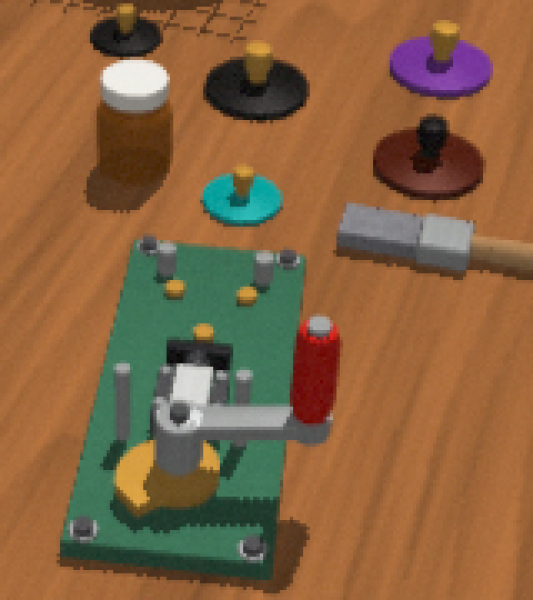

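The large black lid is at crop1 (617,200), which is (472,235) in the full picture. It has a brass knob and is clearly larger than the small black one at crop1 (651,57). The pins are at crop1 (323,217) and (342,292), the camshaft at (103,300) and the grip top at (130,381). Next I'll triangulate these with both cameras.

Run:
```python
from h import *
T=read_camera("top");S=read_camera("side")
P=[np.asarray(c["K"])@np.c_[c["R"],c["t"]] for c in(T,S)]
top=lambda u,v:(240+u*.375-.3,160+v*.375-.3); sd=lambda u,v:(270+u*.3-.35,165+v*.3-.35)
F={"pinA":(top(323,217),sd(167,247),38),"pinB":(top(342,292),sd(263,257),38),"shaft":(top(103,300),sd(180,410),75),"grip":(top(130,381),sd(320,322),146),
"knob":(top(628,190),sd(258,46),45),"b1":(top(301,236),sd(175,288),22),"b2":(top(315,290),sd(247,294),22),"b3":(top(260,274),sd(203,330),22)}
W={}
for n,(a,b,z) in F.items():
    x=cv2.triangulatePoints(P[0],P[1],np.array(a),np.array(b))[:,0]; x=x[:3]/x[3]
    W[n]=x; print(n,x.round(1),"top@z",ray(T,*a,z).round(1)[:2],"side@z",ray(S,*b,z).round(1)[:2])
# lid flange from side: dark
yaw=.211; ey=np.array([-np.sin(yaw),np.cos(yaw)]); o=np.array([539.1,50.9])
print("nest",o-85*ey,"axis",o+85*ey)
for c,n in((T,"top"),(S,"side")):
  for nm,z,p in(("nest",22,o-85*ey),("axis",75,o+85*ey)): print(n,nm,proj(c,[*p,z]).round(1))
```

```text
pinA [598.6 -54.6  38. ] top@z [598.6 -54.6] side@z [598.7 -54.6]
pinB [530.  -69.9  36.9] top@z [529.5 -69.9] side@z [530.1 -68.6]
shaft [520.6 141.5  81. ] top@z [521.7 142.2] side@z [522.  135.7]
grip [445.3 111.7 150.9] top@z [445.3 112.1] side@z [446.9 106.2]
knob [ 616.2 -330.3   45.5] top@z [ 616.4 -330.4] side@z [ 616.3 -331. ]
b1 [584.8 -34.6  19. ] top@z [584.1 -34.6] side@z [583.9 -31.3]
b2 [534.2 -46.2  19.5] top@z [533.8 -46.1] side@z [533.4 -43.4]
b3 [550.    3.9  21.5] top@z [549.6   3.8] side@z [550.4   4.4]
nest [556.90221524 -32.2148671 ] axis [521.29778476 134.0148671 ]
top nest [351.9 259.2]
top axis [281.8 272.3]
side nest [332.9 253.4]
side axis [324.2 287.2]
```

Pins, buttons and shaft agree: nest ≈ (556.3, −25), axis ≈ (520.5, 141.2), yaw ≈ 0.213. The grip is 80.5 mm from the axis, as it should be, at q ≈ −0.16. The plate outline was about 7 mm off along y, so I'm rejecting it. Now picking up the lid.

```bash
cat >> h.py <<'E'
from scipy.spatial.transform import Rotation as Ro
YAW=.213; EX=np.array([np.cos(YAW),np.sin(YAW),0]); EY=np.array([-np.sin(YAW),np.cos(YAW),0])
NEST=np.array([556.3,-25,22.]); AXIS=np.array([520.5,141.2,0])
def quat():
    best=None
    for s in(1,-1):
        y=s*EX; z=np.array([0,0,-1.]); q=Ro.from_matrix(np.c_[np.cross(y,z),y,z]).as_quat()
        js=[manip.inverse_kinematics(list(p),q) for p in([616,-330,100],[556,-25,100],[520,220,120],[445,112,200])]
        if all(j is not None for j in js):
            m=max(abs(j[5]) for j in js)
            if best is None or m<best[0]: best=(m,q)
    return best[1]
def st(): print("t",manip.read_t(),"pos",np.round(manip.read_eef_pos(),1),"F",np.round(manip.read_ft_force(),1),"w",round(manip.read_gripper_width(),1))
E
python3 - <<'E'
from h import *
q=quat(); print(q); np.save("q.npy",q)
K=[616.3,-330.5]
manip.movep([*K,140],q); st()
print(manip.move_straight([*K,30],f_stop=6,feed=80)); st()
manip.clamp(); st(); print(manip.read_grasp_force())
manip.move_straight([*K,60],feed=80); manip.sleep(.2); st()
manip.move_straight([*K,170]); st()
c=read_camera("side"); cv2.imwrite("pics/s1.png",c["color"][:,:,::-1])
E
```

```text
[0.62793588 0.77826507 0.         0.        ]
t 2.0917 pos [ 615.7 -331.7  140.5] F [ 0.1 -0.6 -0.5] w 85.6
False
t 3.6167 pos [ 616.6 -330.7   30.6] F [-0.2  0.1 -0. ] w 85.4
t 4.225 pos [ 616.4 -330.6   30.3] F [-0.8  0.3  3.4] w 21.3
58.82485270500183
t 4.95 pos [ 616.  -330.3   59.5] F [ 0.8  0.3 -2.8] w 20.7
t 5.8333 pos [ 615.8 -330.2  168.9] F [ 0.3  0.6 -2.7] w 21.1
```

View pics/s1.png

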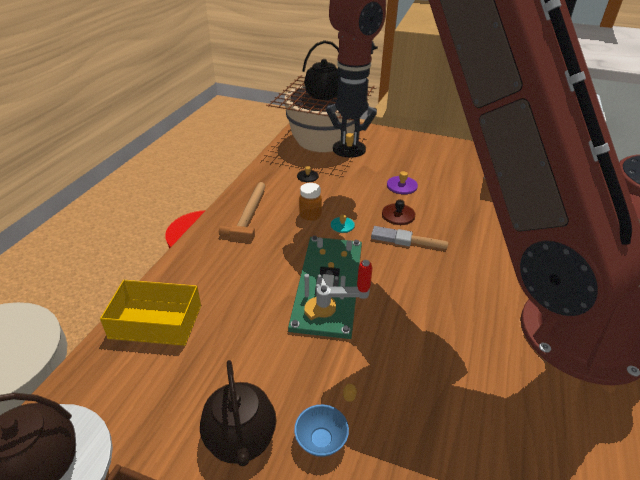

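The lid hangs level in the fingers at (349,148), width 21 mm, weight 2.8 N. Next I'll lower it 4 mm clear of the pins and nudge it home.

Run:
```python
from h import *
q=np.load("q.npy")
p=NEST+4.5*EY
manip.movep([p[0],p[1],120],q); st()
manip.move_straight([p[0],p[1],62],feed=80); manip.sleep(.2); st()
print(manip.move_straight([p[0],p[1],48],feed=10,f_stop=3)); st()
z=manip.read_eef_pos()[2]
g=p-9*EY
print(manip.move_straight([g[0],g[1],z+.3],feed=10,f_stop=5)); st()
d=manip.read_eef_pos()-NEST; print("offset EX,EY",d@EX,d@EY, "F EX,EY",np.dot(manip.read_ft_force(),EX),np.dot(manip.read_ft_force(),EY))
for n in("top","side"):
    c=read_camera(n); im=c["color"]; u,v=proj(c,NEST).astype(int); k=im[max(0,v-75):v+75,u-100:u+100]; cv2.imwrite(f"pics/p_{n}.png",cv2.resize(k,(600,450),interpolation=3)[:,:,::-1])
a=cv2.hconcat([cv2.imread("pics/p_top.png"),cv2.imread("pics/p_side.png")]); cv2.imwrite("pics/p.png",cv2.resize(a,(800,300)))
```

```text
t 7.1 pos [556.3 -21.6 120.3] F [ 0.2 -0.4 -2.1] w 21.1
t 8.175 pos [555.7 -20.6  62.5] F [ 0.  -0.8 -1.7] w 21.0
True
t 9.1167 pos [555.3 -20.6  52.2] F [0.3 0.2 4. ] w 21.2
True
t 9.45 pos [555.3 -20.6  52.2] F [0.1 0.5 6.1] w 21.1
offset EX,EY -0.07917202372571747 4.524655042016284 F EX,EY 0.2429287446569652 0.5096611412615472
```

View pics/p.png

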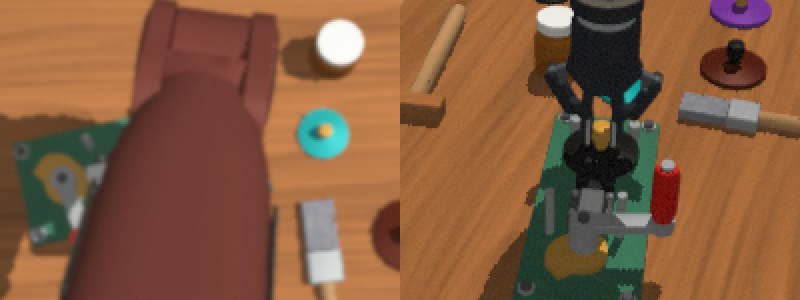

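The lid sits on the buttons, with TCP z 52.2 as expected. The slide stopped early because of vertical force, so I'll slide on and watch only the in-plane force.

Run:
```python
from h import *
p=manip.read_eef_pos(); manip.move_straight([p[0],p[1],52.7],feed=10); manip.sleep(.15); st()
F0=np.array(manip.read_ft_force()); p0=NEST+4.5*EY
for i in range(1,15):
    g=p0-i*.6*EY; manip.move_straight([g[0],g[1],52.7],feed=10); manip.sleep(.08)
    f=np.array(manip.read_ft_force()); d=manip.read_eef_pos()-NEST
    print(i,round(d@EX,2),round(d@EY,2),"F",round((f-F0)@EX,1),round((f-F0)@EY,1),round(f[2],1))
    if (f-F0)@EY>6: break
st()
```

```text
t 9.9917 pos [555.1 -20.6  52.4] F [-0.8 -0.5 -2.7] w 20.9
1 -0.03 3.88 F 1.0 0.3 -2.0
2 0.0 3.27 F 1.2 0.4 -2.9
3 -0.02 2.7 F 0.8 0.7 -2.2
4 0.01 2.08 F 1.6 0.3 -2.0
5 -0.02 1.5 F 1.5 0.2 -1.3
6 0.03 0.91 F 1.2 -0.2 -3.2
7 -0.06 0.35 F 0.6 0.6 -3.0
8 -0.07 0.05 F -0.4 2.8 0.0
9 -0.09 -0.17 F 0.7 6.3 1.5
t 12.9917 pos [556.2 -25.2  52.7] F [-1.4  5.9  1.5] w 21.2
```

Pin contact came right at the computed nest position. I'll seat the lid, release it, retreat and look.

Run:
```python
from h import *
p=manip.read_eef_pos(); print(manip.move_straight([p[0],p[1],51],feed=6,f_stop=4)); st()
manip.open_jaws(); st()
p=manip.read_eef_pos(); manip.move_straight([p[0],p[1],75],feed=60); manip.move_straight([p[0],p[1],190])
q=np.load("q.npy"); h=np.array([445.5,111.2])
manip.movep([h[0],h[1],200],q); st()
a=[]
for n in("top","side"):
    c=read_camera(n); im=c["color"]; u,v=proj(c,NEST+60*EY).astype(int); a.append(cv2.resize(im[v-75:v+75,u-100:u+100],(400,300),interpolation=3))
cv2.imwrite("pics/r.png",cv2.hconcat(a)[:,:,::-1])
```

```text
True
t 13.2333 pos [556.1 -24.8  52.2] F [-0.6  0.6  4. ] w 20.9
t 13.875 pos [555.1 -24.3  51.4] F [-0.1  0.   0.6] w 85.5
t 16.0667 pos [445.6 111.3 199.8] F [ 0.9  0.2 -0.7] w 85.4
```

View pics/r.png

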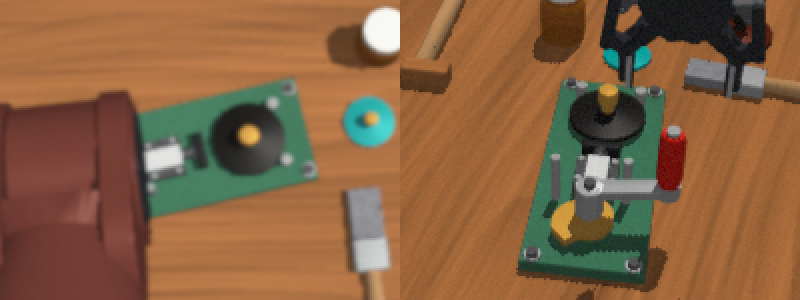

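The lid rests level against both pins: in the left half it's at (248,137) and the pins at (273,103) and (286,158). Next I'll take the crank grip and turn it up to the crest, logging the felt force.

```bash
cat >> h.py <<'E'
def dirs(a): return -np.cos(a)*EX+np.sin(a)*EY, np.sin(a)*EX+np.cos(a)*EY
def ang():
    d=np.array(manip.read_eef_pos())-AXIS; return np.arctan2(d@EY,-(d@EX)), np.hypot(d@EX,d@EY)
def step(a,r,z,feed=40,settle=.1,n=5):
    u,t=dirs(a); g=AXIS+r*u; manip.move_straight([g[0],g[1],z],feed=feed); manip.sleep(settle)
    f=np.mean([(manip.sleep(.01),manip.read_ft_force())[1] for _ in range(n)],0)
    return f@u,f@t,f[2]
E
python3 - <<'E'
from h import *
p=manip.read_eef_pos()
print(manip.move_straight([445.5,111.2,112],feed=80,f_stop=8)); st()
manip.clamp(); manip.sleep(.2); st()
a,r=ang(); print("q,r",a,r); z=manip.read_eef_pos()[2]
seen=False
while a<2.9:
    a+=.08
    fr,ft,fz=step(a,r,z,feed=60,settle=.05,n=3); m,rm=ang()
    print(f"{a:.2f} q{m:.3f} r{rm:.1f} cmd r{r:.2f} Fr{fr:.1f} Ft{ft:.1f} Fz{fz:.1f}")
    r+=np.clip(.06*fr,-.6,.6)
    if abs(fr)>40 or abs(fz)>40: print("radial"); break
    if ft<-3: print("load"); break
st()
E
```

```text
False
t 17.4167 pos [445.9 111.2 112.4] F [ 0.  -1.  -0.7] w 85.3
t 18.2 pos [445.9 111.2 112.3] F [-0.6  0.2  6. ] w 24.8
q,r -0.16875201180873717 80.40581976613663
-0.09 q-0.087 r80.3 cmd r80.41 Fr-0.8 Ft0.2 Fz2.8
-0.01 q-0.007 r80.2 cmd r80.36 Fr-2.4 Ft0.1 Fz2.3
0.07 q0.074 r80.1 cmd r80.21 Fr-2.2 Ft0.1 Fz2.7
0.15 q0.154 r79.9 cmd r80.08 Fr-2.7 Ft0.1 Fz2.1
0.23 q0.233 r79.8 cmd r79.93 Fr-2.7 Ft1.2 Fz2.8
0.31 q0.312 r79.7 cmd r79.77 Fr-3.3 Ft0.7 Fz3.1
0.39 q0.392 r79.6 cmd r79.57 Fr-2.4 Ft0.1 Fz4.0
0.47 q0.471 r79.5 cmd r79.43 Fr-2.7 Ft0.6 Fz5.0
0.55 q0.550 r79.3 cmd r79.27 Fr-1.8 Ft0.3 Fz4.7
0.63 q0.628 r79.2 cmd r79.16 Fr-1.9 Ft-0.6 Fz5.0
0.71 q0.707 r79.1 cmd r79.05 Fr-1.4 Ft0.1 Fz5.9
0.79 q0.786 r79.0 cmd r78.96 Fr-1.6 Ft0.1 Fz6.3
0.87 q0.865 r78.9 cmd r78.86 Fr-1.3 Ft0.2 Fz6.5
0.95 q0.945 r78.8 cmd r78.78 Fr-1.3 Ft-0.8 Fz6.6
1.03 q1.024 r78.8 cmd r78.70 Fr-0.6 Ft0.1 Fz7.3
1.11 q1.104 r78.7 cmd r78.67 Fr0.0 Ft-0.0 Fz7.4
1.19 q1.184 r78.6 cmd r78.67 Fr-0.8 Ft-0.3 Fz6.9
1.27 q1.264 r78.6 cmd r78.62 Fr0.1 Ft-0.3 Fz7.9
1.35 q1.343 r78.6 cmd r78.62 Fr-0.4 Ft-1.0 Fz7.3
1.43 q1.419 r78.5 cmd r78.60 Fr0.0 Ft-1.4 Fz8.5
1.51 q1.494 r78.6 cmd r78.60 Fr0.2 Ft-2.5 Fz9.5
1.59 q1.569 r78.6 cmd r78.61 Fr0.7 Ft-5.3 Fz11.8
load
t 25.5333 pos [503.7 218.  112.2] F [-4.1  0.3 11.4] w 24.9
```

Working smoothly. Resistance starts at q ≈ 1.5. Continuing in finer steps through the crest.

Run:
```python
from h import *
a,r=1.59,78.65; z=112.2; qc=None; L=[]
while a<2.6:
    a+=.04
    fr,ft,fz=step(a,r,z,feed=40,settle=.12,n=6); m,rm=ang(); L.append((m,ft))
    print(f"{a:.2f} q{m:.3f} r{rm:.1f} Fr{fr:.1f} Ft{ft:.1f} Fz{fz:.1f}")
    r+=np.clip(.06*fr,-.6,.6)
    if abs(fr)>40 or abs(fz)>40: print("abort"); break
    if len(L)>3 and ft>2: print("past crest"); break
st(); print(a,r)
```

```text
1.63 q1.605 r78.6 Fr0.3 Ft-5.9 Fz12.7
1.67 q1.643 r78.6 Fr0.2 Ft-6.2 Fz13.2
1.71 q1.682 r78.6 Fr0.5 Ft-7.1 Fz13.4
1.75 q1.721 r78.6 Fr0.7 Ft-7.2 Fz13.7
1.79 q1.760 r78.6 Fr0.2 Ft-7.4 Fz13.5
1.83 q1.799 r78.6 Fr0.8 Ft-7.6 Fz13.9
1.87 q1.843 r78.6 Fr0.9 Ft-6.8 Fz12.7
1.91 q1.895 r78.6 Fr0.3 Ft-2.9 Fz9.5
1.95 q1.945 r78.6 Fr0.6 Ft0.6 Fz7.0
1.99 q1.996 r78.7 Fr-0.3 Ft5.1 Fz4.2
past crest
t 29.7 pos [537.1 218.1 112.3] F [ 4.5 -1.1  4.8] w 24.7
1.9900000000000004 78.9065695815716
```

The crest is at q ≈ 1.94, so the middle of the flat should be at ≈ 2.22. I'll go on until the pull eases to zero.

Run:
```python
from h import *
a,r=1.99,78.9; z=112.2
while a<2.26:
    a+=.03
    fr,ft,fz=step(a,r,z,feed=30,settle=.15,n=8); m,rm=ang()
    print(f"{a:.2f} q{m:.3f} r{rm:.1f} Fr{fr:.1f} Ft{ft:.1f} Fz{fz:.1f}")
    r+=np.clip(.06*fr,-.6,.6)
    if abs(fr)>40 or abs(fz)>40 or m>2.24 or (m>2.1 and ft<.3): break
st(); print(a,r)
```

```text
2.02 q2.026 r78.7 Fr-0.9 Ft5.2 Fz4.9
2.05 q2.055 r78.7 Fr-0.2 Ft5.3 Fz5.1
2.08 q2.082 r78.7 Fr-0.4 Ft3.7 Fz5.7
2.11 q2.108 r78.7 Fr0.1 Ft2.3 Fz6.5
2.14 q2.135 r78.8 Fr0.3 Ft1.6 Fz7.5
2.17 q2.163 r78.8 Fr0.1 Ft0.7 Fz8.0
2.20 q2.191 r78.8 Fr0.4 Ft-0.2 Fz8.2
t 32.9667 pos [551.7 213.6 112.3] F [0.  0.9 7.9] w 24.5
2.199999999999999 78.86574087205925
```

The pull has eased to zero at q ≈ 2.19. I'll move on to ≈ 2.21, release, retreat and check.

Run:
```python
from h import *
print(step(2.22,78.87,112.2,feed=20,settle=.3),ang())
manip.open_jaws(); manip.sleep(.3); st()
p=manip.read_eef_pos(); manip.move_straight([p[0],p[1],210],feed=100)
manip.movep([400,300,300],np.load("q.npy")); manip.sleep(.5); st()
a=[]
for n in("top","side"):
    c=read_camera(n); im=c["color"]; u,v=proj(c,NEST+80*EY).astype(int); a.append(cv2.resize(im[v-75:v+75,u-100:u+100],(400,300),interpolation=3))
    g=AXIS+80*dirs(2.22)[0]; print(n,"grip expected in crop",(proj(c,[g[0],g[1],148])-[u-100,v-75])*2)
cv2.imwrite("pics/f.png",cv2.hconcat(a)[:,:,::-1])
```

```text
(np.float64(0.5630972901996018), np.float64(-0.8106515051071318), np.float64(8.295834526236245)) (np.float64(2.208654450204899), np.float64(78.80855754557382))
t 34.475 pos [553.8 212.7 112.2] F [-0.6 -0.4 -0.1] w 85.4
t 36.9083 pos [400.2 299.9 299.8] F [0.4 0.3 1. ] w 85.5
top grip expected in crop [ 51.53089475 126.6123297 ]
side grip expected in crop [131.58421089 159.64717744]
```

View pics/f.png

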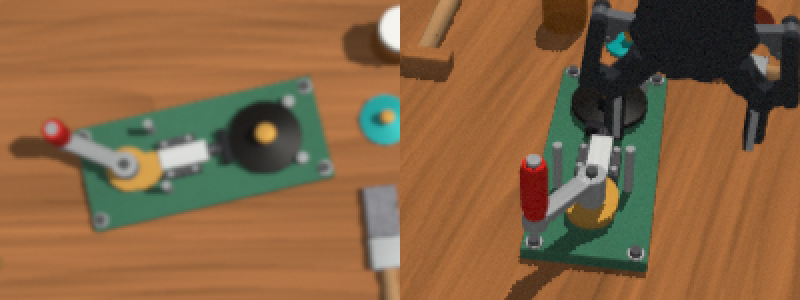

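The grip is at (54,128) in the left half, within about 3 px (enlarged crop) of where it was expected, so it hasn't flown back. The jaw at (222,146) presses the lid at (265,136) against both pins, and the robot touches nothing.

```bash
python3 -c "
from rig import manip
print(manip.sign_off(), manip.read_t())"
```

```text
the job is handed in; nothing more can be done
the job is handed in; nothing more can be done
```

The black iron lid is clamped against both pins, the crank stayed on the flat at about 2.21 rad after I let go, and I handed the job in at about 37 s of the 72 s.

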